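# Copy a plaster model's heel angle to the trimming fence with a bevel gauge

### The arm

A 6-joint arm with a two-finger parallel gripper is mounted at the origin on the work surface. World frame = base frame: x ahead of the robot, y to its left, z up, the work surface at z = 0. Lengths are in m, angles in rad, forces in N, time in s.
With the tool pointing down it reaches from about 0.25 to 0.8 m from the base axis. Payload 8.5 kg.
Tool frame: the origin (TCP) lies at the very end of the fingers, on their centre line; the grasp point (between the pads) lies 19 mm behind it; z points along the fingers, y is the line along which they close (so a half turn about z gives the same grasp; the last joint's range is limited). The gripper opens to 85 mm and grips with 20 to 120 N. Pads are 22 mm wide; open, the fingers measure 114 mm over their backs; the gripper's body (76 mm by 85 mm) begins 54 mm behind the grasp point. The pads swing forward as they close: fully open they stand 13 mm farther back than shut.
Start: joints at [1.134, 0.238, -0.013, 1.319, 0, 1.571], TCP at [0.222, 0.476, 0.208] pointing down, gripper open.
Joint ranges: [-2.66, 2.66], [-1.03, 1.9], [-1.14, 1.46], [-1.82, 2.27], [-1.45, 1.34], [-3.14, 3.14]. Speed limits (rad/s): [2.22, 2.22, 2.79, 3.14, 3.14, 3.14].

### API

Orientations are given as a unit quaternion [x, y, z, w].
In Python, from plant import manip, imaging, ticket gives the robot as it stands.
- The arm moves only by the shell command python3 -m pendant 'ROWS' [FORCE]. ROWS is JSON, a list of rows, each a list of 7 numbers: the turn, a rotation vector about the tool's x, y, z in rad, then the shift along the tool's x, y, z in mm, then the opening, from 0 (shut) to 1 (fully open). A call has 1 to 20 rows; each row is the pose to reach, as a shift and turn from the pose commanded when the call began, along the tool's axes at that moment; what a row does not reach only later rows make up. A row lasts 1/12 s, in which the tool goes at most 41.7 mm and 7.16 degrees, less where a joint would pass 70% of its speed; a pose out of reach is approached as far as the arm can. A call with a gripper value outside its range is refused whole. The fingers move at their own pace and stop on an object; FORCE is the grip in N (left out, the last holds). Time passes only in rows, so rows that repeat a pose let the fingers close. It gives the time, the measured TCP pose, the force, the opening and the grip force at its end, in the units of the state.
- manip.get_obs(): the state, without advancing time (a new reading comes with each control period).
- imaging.read_camera(name): name is "scene" or "top" or "wrist"; returns a dict with "pixels" (384x512x3 uint8, blue, green, red), "z_map" (384x512 float32, m along the optical axis (not along the pixel's ray), 0 where there is no reading), "intrinsics" (3x3 intrinsics, pixels), "rvec" (rotation vector, rad) and "tvec" (3), from world to camera coordinates, as OpenCV has them; the wrist camera has in their place "T_tool_cam" (4x4, takes a point from camera to tool coordinates, whose origin is the TCP and whose axes are the flange's). Camera axes: x right, y down, z forward; pixel columns grow to the right and rows downward; lengths in m; the calibration is good to about 2 mm. A picture is of the moment at which its call begins: read the wrist's pose just before it.
- ticket.sign_off(): hands the job in; it is judged then, once.
The state is a dict: "time_s": time; "q": joint angles; "joint_velocities": joint speeds; "joint_torque": joint torques, N m; "tcp_pos": TCP position; "tcp_rot": TCP orientation; "contact_force": force on the tool from outside, world axes, zero at the start; "ft_torque": the same for the moment, N m; "opening": opening from 0.0 (shut) to 1.0 (fully open); "gripper_force": force on a finger pad.
Only numpy, scipy, OpenCV 4.12 (cv2) and the standard library are available. Lean on these libraries where they do the work, as an engineer would, in place of code of your own. Each camera call takes 0.05 s, during which the arm holds its last target. There are 200 camera calls.

### The job

Set the hinged bevel gauge against the plaster dental model: stock flush along the model stand's steel guide edge, blade lying flat on the model's heel face; then, with it still seated, press its raised lever fully down to lock the blade. Carry the locked gauge to the trimming table and, with the stock flush along that table's guide edge, push the swing fence with the blade (never with the hand) until blade and fence lie flat together. The plaster is brittle and the fence delicate: keep every push gentle. Leave the gauge standing there still locked, and do not disturb the things around.

Things in the scene. Friction and masses are not known exactly. Their poses are not given: they have to be found in the camera images.
- gauge: Loose bevel gauge, 0.48 kg nominal, standing on the mat. Origin on its underside. Stock: steel bar, x -115 to 52, y -16 to 12, z 0 to 16 mm; its flat +y face goes along a guide edge. At its +x end an arm (x 34 to 52, top z = 25 mm) runs to y = 92 and carries the blade hinge (vertical, at x = 40, y = 58) and the lock lever. In use it is pushed towards its own -x (blade) and +y (stock).
- handle (a point): on the axis of the gauge's grip handle, 42 mm above the gauge's underside; axes as the gauge's. Handle: upright round post, 24 mm diameter, at gauge x = -35, y = 0, z 16 to 64 mm; it can turn in the pads, so the gauge can align itself
- stock_edge (a point): point on the gauge stock's flat +y face, at gauge x = -35, y = 12, z = 7 mm; axes as the gauge's
- blade (a joint): angle of the gauge's blade (rad, about vertical, positive anticlockwise from above, -0.3 to 0.62). At 0 the blade is square to the stock. Unlocked it turns with about 0.03 N m; locked it stays put under gentle pushing (hard sideways force on the blade makes it creep).
- blade_face (a point): on the blade's working face, 16 mm from the hinge axis, 7.5 mm up. Its -x axis points out of the working face, y runs along the blade. Blade: steel bar 74 x 8 x 10 mm, from 30 mm before to 44 mm beyond this point along y, lower edge 2.5 mm up
- lever (a joint): lock lever of the gauge: 0 = raised (34 degrees up, unlocked), 0.6 rad = fully down (locked, stays down by itself). Takes about 4 N at first, 7 N near the bottom, at its pad; then it stops hard.
- lever_pad (a point): top of the lever's 20 x 18 mm thumb pad. Raised it is about 62 mm above the gauge's underside at gauge x = 40, y = 22; fully down about 34 mm, at y = 12. The pad is pressed straight down; lever pivots at gauge y = 62, z = 31 mm.
- stand: Model stand, fixed. Origin at mat level on the front (-y) face of its guide edge: a steel bar along x from -135 to -20 mm, 12 mm thick towards +y, 14 mm high. Its axes are parallel to the trimming table's. The gauge goes on its -y side, x axes alike, stock face against the guide's y = 0 face.
- model: Cream plaster dental model clamped on the stand, cannot turn. Origin at mat level on its turning centre, at stand x = -30, y = 52 mm. Its flat heel face (74 mm wide, 6 to 34 mm up) is 20 mm from the origin towards its +x. It is turned 0.04 to 0.32 rad anticlockwise from the stand's axes: the angle to copy. Brittle: not more than 25 N on it and the stand.
- heel (a point): centre of the heel face, 12 mm up; +x points out of the face, y along the face (37 mm either way)
- trimmer: Trimming table, fixed; origin and guide edge exactly as on the stand. The gauge stands at its -y side in the same way.
- fence: Swing fence of the trimming table: upright aluminium bar 76 x 10 x 12 mm, 5 to 17 mm up. Origin at mat level on its vertical pivot, at trimming table x = -20, y = 41 mm; its face is 10 mm from the pivot towards its +x. Turns -0.45 to 0.55 rad with 0.02 N m friction, stays where left. Not more than 25 N on it and the table.
- fence_face (a point): centre of the fence's face, 11 mm up; +x points out of the face, y along it (38 mm either way)
- mat: grey bench mat, 320 x 600 x 3 mm, fixed; stand, trimming table and gauge stand on its top, 3 mm above the work surface. Origin under its centre.
- bur_block: blue bur block, 50 x 100 x 40 mm, bystander
- amber_cup: amber glass, 72 mm wide, 85 mm high, bystander
- kit_box: white carton, 100 x 70 x 45 mm, bystander
- stone_jar: jar, 56 mm wide, 70 mm high, bystander

How it is judged:
By the outcome, as a careful person would: the job done as asked, in the order asked, and still so for the second after the job is handed in, with the robot touching nothing.
It also fails if it takes over 72 s, if anything falls off the work surface, if the arm or the gripper's body presses on something with over 40 N, if the wrist force passes 120 N, or if a joint passes its speed limit or range.

## Working session

There is one attempt and no reset: what is moved stays moved. The work goes in short steps, Python scripts to look and compute and a shell command to move; the robot and the scene stay as the last step left them, time stands still between calls to the robot, and variables do not carry over. Pictures are saved under pics/ and viewed, at most 10 in all, crops included, and the job is handed in when it is done.

```bash
mkdir -p pics; cat > h.py <<'E'
import numpy as np,cv2
from scipy.spatial.transform import Rotation as R
from plant import manip,imaging
def cam(n):
    o=manip.get_obs(); c=imaging.read_camera(n)
    if n=='wrist':
        T=np.eye(4);T[:3,:3]=R.from_quat(o['tcp_rot']).as_matrix();T[:3,3]=o['tcp_pos']
        c['M']=T@np.array(c['T_tool_cam'])
    else:
        W=np.eye(4);W[:3,:3]=cv2.Rodrigues(np.array(c['rvec'],float))[0];W[:3,3]=np.ravel(c['tvec']);c['M']=np.linalg.inv(W)
    return c
def cloud(c):
    z=c['z_map'];h,w=z.shape;u,v=np.meshgrid(np.arange(w),np.arange(h))
    d=np.stack([u,v,np.ones_like(u)],-1)@np.linalg.inv(c['intrinsics']).T
    return (d*z[...,None])@c['M'][:3,:3].T+c['M'][:3,3]
def ray(c,uv,z):
    uv=np.atleast_2d(uv);d=np.c_[uv,np.ones(len(uv))]@np.linalg.inv(c['intrinsics']).T@c['M'][:3,:3].T
    o=c['M'][:3,3];return o+d*((z-o[2])/d[:,2])[:,None]
E
python3 - <<'E'
from h import *
for n in('top','scene'):
    c=cam(n);cv2.imwrite(f'pics/{n}0.png',c['pixels']);np.savez(f'{n}0.npz',**c);print(n,c['M'].round(3).tolist(),c['intrinsics'][0][0])
o=manip.get_obs();print(o)
print(imaging.read_camera('wrist')['T_tool_cam'])
E
```

```text
top [[0.029, -0.998, 0.048, 0.474], [-0.999, -0.027, 0.022, -0.01], [-0.021, -0.049, -0.999, 1.195], [0.0, 0.0, 0.0, 1.0]] 423.7552747530666
scene [[0.58, 0.65, -0.491, 1.193], [0.814, -0.452, 0.364, -0.456], [0.015, -0.611, -0.791, 1.098], [0.0, 0.0, 0.0, 1.0]] 474.5591014687123
{'time_s': 0.1, 'q': array([ 1.13397376e+00,  2.38752112e-01, -1.41264992e-02,  1.31919376e+00,
       -1.39897711e-05,  1.57082244e+00]), 'joint_velocities': array([ 0.00030461, -0.00219987,  0.00078264, -0.00027288, -0.00188901,
        0.00016269]), 'joint_torque': array([-6.89178742e-04, -5.39721322e+01,  3.46998596e+01,  1.34150326e-02,
       -9.63878756e-05,  1.95562973e-05]), 'tcp_pos': array([0.22195241, 0.47535897, 0.20754241]), 'tcp_rot': array([ 2.16691621e-01,  9.76239896e-01, -6.24382200e-04, -1.31409146e-04]), 'contact_force': array([-0.02718636,  0.96632803, -0.35934654]), 'ft_torque': array([-0.07995418, -0.03433846,  0.0195344 ]), 'gripper_force': 0.0, 'opening': 1.0025086423849787}
[[-7.69395772e-04 -9.45368473e-01 -3.26002851e-01  8.45374325e-02]
 [ 9.99999704e-01 -7.27634705e-04 -2.50036571e-04  1.13131888e-04]
 [-8.34296325e-07 -3.26002947e-01  9.45368753e-01 -1.65340523e-01]
 [ 0.00000000e+00  0.00000000e+00  0.00000000e+00  1.00000000e+00]]
```

View pics/top0.png

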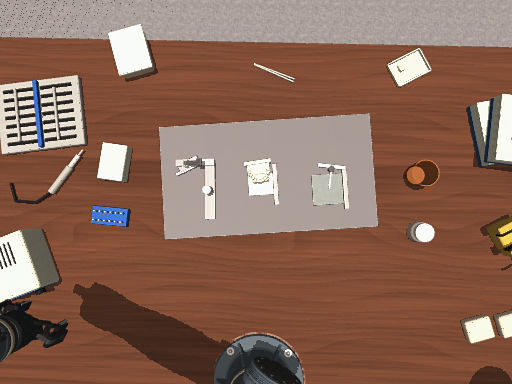

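View pics/scene0.png

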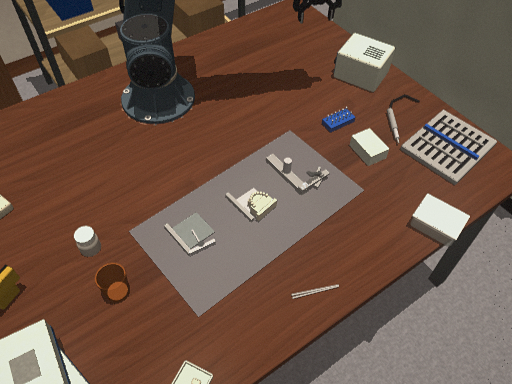

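The top view shows the gauge with its handle at (208,190) and its arm at the top pointing left. The stand guide is at (276,165–204) with the model left of it, and the trimmer guide is at (346,165–208) with the fence near (331,175). So all three x axes point roughly along world +x. The scene view agrees.

```bash
python3 - <<'E'
from h import *
c=dict(np.load('top0.npz'))
for n,uv,z in [('handle',(208,190),.067),('stock lo',(210,219),.019),('stock hi',(210,160),.019),('guide lo',(278,204),.017),('guide hi',(275,165),.017),('tg lo',(348,208),.017),('tg hi',(345,166),.017)]:
    print(n,ray(c,uv,z)[0].round(4))
o=manip.get_obs();Rm=R.from_quat(o['tcp_rot']).as_matrix();print(Rm.round(3))
P=cloud(c)
for uv in [(208,190),(209,205),(260,170),(277,190),(325,195),(347,190),(190,230)]: print(uv,P[uv[1],uv[0]].round(4))
im=c['pixels'][110:245,155:385];cv2.imwrite('pics/topc.png',cv2.resize(im,None,fx=3.4,fy=3.4,interpolation=cv2.INTER_CUBIC))
E
```

```text
handle [0.5155 0.1471 0.067 ]
stock lo [0.4369 0.1455 0.019 ]
stock hi [0.6013 0.1511 0.019 ]
guide lo [ 0.4839 -0.042   0.017 ]
guide hi [ 0.5923 -0.0308  0.017 ]
tg lo [ 0.4783 -0.2355  0.017 ]
tg hi [ 0.5946 -0.2251  0.017 ]
[[-0.906  0.423 -0.   ]
 [ 0.423  0.906 -0.001]
 [-0.    -0.001 -1.   ]]
(208, 190) [0.5156 0.1473 0.0658]
(209, 205) [0.4756 0.1497 0.0183]
(260, 170) [0.5756 0.0104 0.0345]
(277, 190) [ 0.5226 -0.0381  0.0191]
(325, 195) [ 0.5127 -0.1721  0.0118]
(347, 190) [ 0.5278 -0.2309  0.0224]
(190, 230) [0.4039 0.2031 0.0016]
```

View pics/topc.png

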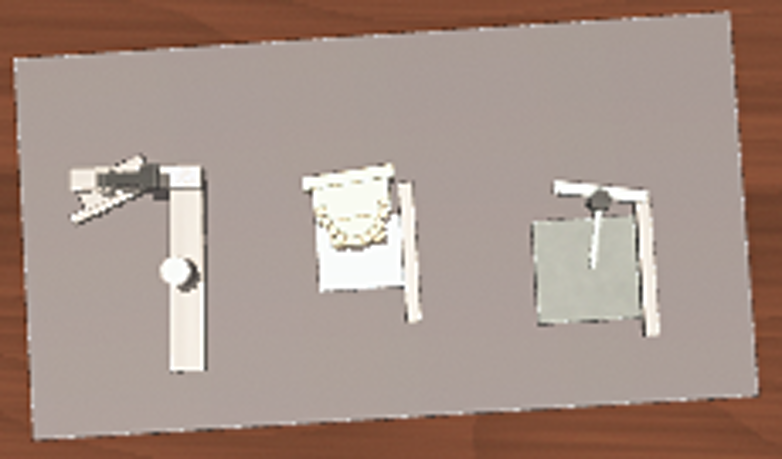

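The enlarged view shows the gauge blade swung to roughly +0.5 rad (pointing lower left) and the lever raised. The model is turned slightly anticlockwise. I'll move the wrist above the gauge, with the fingers closing along its x axis.

```bash
python3 -m pendant '[[0,0,1.1,-404,-173,0,1],[0,0,1.1,-404,-173,0,1],[0,0,1.1,-404,-173,0,1],[0,0,1.1,-404,-173,0,1],[0,0,1.1,-404,-173,0,1],[0,0,1.1,-404,-173,0,1],[0,0,1.1,-404,-173,0,1],[0,0,1.1,-404,-173,0,1],[0,0,1.1,-404,-173,0,1],[0,0,1.1,-404,-173,0,1],[0,0,1.1,-404,-173,0,1],[0,0,1.1,-404,-173,0,1],[0,0,1.1,-404,-173,0,1],[0,0,1.1,-404,-173,0,1],[0,0,1.1,-404,-173,0,1],[0,0,1.1,-404,-173,0,1]]'
python3 - <<'E'
from h import *
c=cam('wrist');np.savez('w1.npz',**c);cv2.imwrite('pics/w1.png',c['pixels'])
o=manip.get_obs();print(o['q'].round(3),c['M'].round(3).tolist())
E
```

```text
time_s: 1.48
tcp_pos: [0.5142, 0.149, 0.2082]
tcp_rot: [0.694, 0.72, -0.0, -0.0]
contact_force: [-0.6, 0.4, 0.4]
opening: 1.0
gripper_force: 0.0
[0.282 0.256 0.011 1.326 0.    1.817] [[0.999, 0.033, 0.011, 0.511], [0.035, -0.945, -0.326, 0.233], [-0.0, 0.326, -0.945, 0.374], [0.0, 0.0, 0.0, 1.0]]
```

View pics/w1.png

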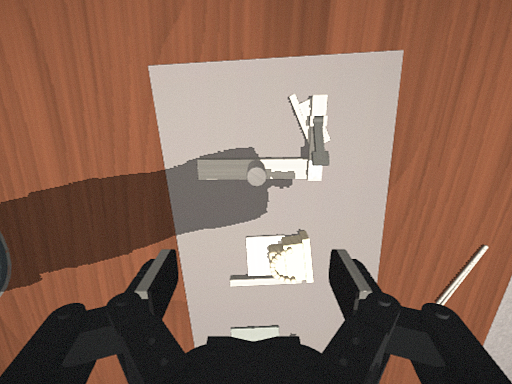

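The wrist view (image right is +x, up is +y) shows the gauge stock at (198–322, 158–180), the handle at (256,176) and the blade at (292–330, 95–140). The stand guide's face is along v≈285. One more view from further over covers both guides, the model and the fence.

```bash
python3 -m pendant '[[0,0,0,-200,0,0,1],[0,0,0,-200,0,0,1],[0,0,0,-200,0,0,1],[0,0,0,-200,0,0,1],[0,0,0,-200,0,0,1],[0,0,0,-200,0,0,1],[0,0,0,-200,0,0,1],[0,0,0,-200,0,0,1]]'
python3 - <<'E'
from h import *
c=cam('wrist');np.savez('w2.npz',**c);cv2.imwrite('pics/w2.png',c['pixels'])
c1=dict(np.load('w1.npz'))
def band(c,lo,hi,box,tag):
    P=cloud(c);m=(P[...,2]>lo)&(P[...,2]<hi)&(P[...,0]>box[0])&(P[...,0]<box[1])&(P[...,1]>box[2])&(P[...,1]<box[3])&(c['z_map']>0)
    p=P[m];r=cv2.minAreaRect((p[:,:2]*1000).astype(np.float32));print(tag,len(p),p.mean(0).round(4),[np.round(v,1) for v in r],cv2.boxPoints(r).round(1).tolist())
band(c1,.012,.024,(.42,.585,.12,.168),'stock')
band(c1,.058,.075,(.48,.55,.12,.18),'handletop')
band(c1,.055,.08,(.56,.66,.12,.25),'levertop')
band(c,.012,.024,(.45,.62,-.06,-.025),'sguide')
band(c,.012,.024,(.45,.62,-.25,-.215),'tguide')
E
```

```text
time_s: 2.2
tcp_pos: [0.5216, -0.0513, 0.2082]
tcp_rot: [0.695, 0.719, 0.0, -0.0]
contact_force: [-0.6, -0.4, -0.4]
opening: 1.0
gripper_force: 0.0
stock 1918 [0.5105 0.1509 0.0185] [array([511.8, 149.6]), array([147. ,  28.5]), np.float64(2.4)] [[437.70001220703125, 160.8000030517578], [438.8999938964844, 132.3000030517578], [585.7999877929688, 138.5], [584.5999755859375, 167.0]]
handletop 319 [0.5181 0.1533 0.0662] [array([517.9, 152.8]), array([22.8, 22.4]), np.float64(1.1)] [[506.29998779296875, 163.8000030517578], [506.70001220703125, 141.39999389648438], [529.5, 141.89999389648438], [529.0999755859375, 164.1999969482422]]
levertop 317 [0.5914 0.1788 0.0632] [array([591.6, 180.8]), array([19.8, 24.2]), np.float64(3.5)] [[580.9000244140625, 192.1999969482422], [582.4000244140625, 168.10000610351562], [602.2000122070312, 169.3000030517578], [600.7000122070312, 193.5]]
sguide 733 [ 0.5379 -0.0327  0.0165] [array([540.4, -32.5]), array([113.6,  12.1]), np.float64(4.9)] [[483.29998779296875, -31.299999237060547], [484.3999938964844, -43.400001525878906], [597.5999755859375, -33.79999923706055], [596.5, -21.700000762939453]]
tguide 574 [ 0.5355 -0.2252  0.0163] [array([ 537. , -226.6]), array([118.5,  13.9]), np.float64(5.0)] [[477.29998779296875, -224.89999389648438], [478.6000061035156, -238.6999969482422], [596.5999755859375, -228.3000030517578], [595.4000244140625, -214.5]]
```

View pics/w2.png

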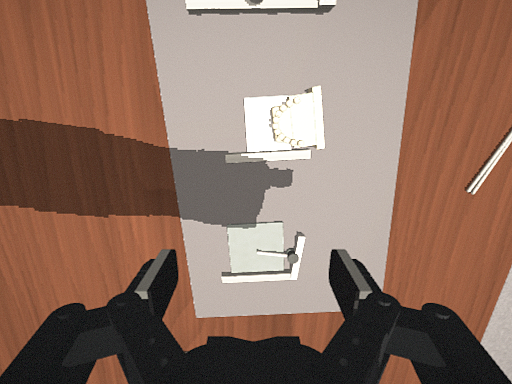

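The view shows the model heel along (320,88)–(324,150), the stand guide at (226–310, 155), the trimmer guide at (222–298, 277) and the fence at (303,235)–(295,278). Next I grasp the handle and measure the heel and fence from the saved view.

```bash
python3 -m pendant '[[0,0,0,204,3,0,0.6],[0,0,0,204,3,0,0.6],[0,0,0,204,3,0,0.6],[0,0,0,204,3,0,0.6],[0,0,0,204,3,0,0.6],[0,0,0,204,3,0,0.6],[0,0,0,204,3,40,0.6],[0,0,0,204,3,80,0.6],[0,0,0,204,3,115,0.6],[0,0,0,204,3,145,0.6],[0,0,0,204,3,165,0.6],[0,0,0,204,3,175,0.6],[0,0,0,204,3,182,0.6],[0,0,0,204,3,182,0.6],[0,0,0,204,3,182,0.6]]'
python3 - <<'E'
from h import *
c=dict(np.load('w2.npz'));P=cloud(c)
u=np.array([np.cos(.0855),np.sin(.0855)]);n=np.array([-u[1],u[0]])
for tag,o,lo,hi,ext in[('heel',[.6181,-.0319],.028,.045,(-.03,.02,.0,.11)),('fence',[.6147,-.226],.017,.026,(-.04,.04,.012,.1))]:
    d=P[...,:2]-o;s=d@u;t=d@n
    m=(P[...,2]>lo)&(P[...,2]<hi)&(s>ext[0])&(s<ext[1])&(t>ext[2])&(t<ext[3])&(c['z_map']>0)
    S,Tt,Z=s[m]*1000,t[m]*1000,P[...,2][m]*1000
    r=cv2.minAreaRect(np.c_[S,Tt].astype(np.float32));print(tag,m.sum(),Z.mean(),[np.round(v,1) for v in r])
    # outer (+x) edge per t-bin
    b=np.arange(Tt.min()+4,Tt.max()-4,5);e=[(k,S[abs(Tt-k)<2.5].max()) for k in b if (abs(Tt-k)<2.5).sum()>3];e=np.array(e);p=np.polyfit(e[:,0],e[:,1],1);print('edge slope',p.round(3),'angle',-np.arctan(p[0]).round(3));print(e.round(1).tolist())
E
```

```text
time_s: 3.5
tcp_pos: [0.5184, 0.1527, 0.027]
tcp_rot: [0.695, 0.719, 0.0, 0.0]
contact_force: [-0.6, -0.9, 0.2]
opening: 0.598
gripper_force: 0.0
heel 957 36.48964165663441 [array([-19.4,  52.3]), array([22.6, 74. ]), np.float64(1.4)]
edge slope [-0.096 -5.218] angle 0.096
[[19.4, -7.3], [24.4, -7.5], [29.4, -7.5], [34.4, -9.0], [39.4, -9.2], [44.4, -9.4], [49.4, -9.3], [54.4, -10.9], [59.4, -11.0], [64.4, -11.2], [69.4, -12.5], [74.4, -12.7], [79.4, -12.7], [84.4, -13.0]]
fence 329 20.027423931062483 [array([-21.7,  45.6]), array([68.1, 20.4]), np.float64(79.6)]
edge slope [  0.179 -20.12 ] angle -0.177
[[16.1, -16.8], [21.1, -16.8], [26.1, -15.1], [31.1, -15.4], [36.1, -13.7], [41.1, -12.4], [46.1, -12.2], [51.1, -10.7], [56.1, -9.4], [61.1, -9.4], [66.1, -8.1], [71.1, -7.8]]
```

```bash
python3 -m pendant '[[0,0,0,0,0,0,0],[0,0,0,0,0,0,0],[0,0,0,0,0,0,0],[0,0,0,0,0,0,0],[0,0,0,0,0,0,0],[0,0,0,0,0,0,0],[0,0,0,0,0,-10,0],[0,0,0,0,0,-30,0],[0,0,0,0,0,-55,0],[0,0,0,0,0,-75,0],[0,0,-0.044,0,0,-80,0],[0,0,-0.044,0,0,-80,0],[0,0,-0.044,0,0,-80,0]]' 60
python3 - <<'E'
from h import *
o=manip.get_obs()
u=np.array([np.cos(.0855),np.sin(.0855)]);n=np.array([-u[1],u[0]])
seat=np.array([.6181,-.0319])+u*(-.069)+n*(-.012)   # handle when seated
pre=seat+u*.035-n*.010
Rm=R.from_quat(o['tcp_rot']).as_matrix();p=np.array(o['tcp_pos'])
for q in(seat,pre): print(q.round(4),(Rm.T@np.r_[q-p[:2],0]*1000).round(1))
c=cam('wrist');np.savez('w3.npz',**c);cv2.imwrite('pics/w3.png',c['pixels'])
E
```

```text
time_s: 4.58
tcp_pos: [0.5178, 0.152, 0.1065]
tcp_rot: [0.679, 0.734, 0.0, 0.0]
contact_force: [-1.3, -0.1, -4.5]
opening: 0.251
gripper_force: 59.4
[ 0.5504 -0.0497] [-203.7   17.     0. ]
[ 0.5861 -0.0567] [-213.4   52.1    0. ]
```

View pics/w3.png

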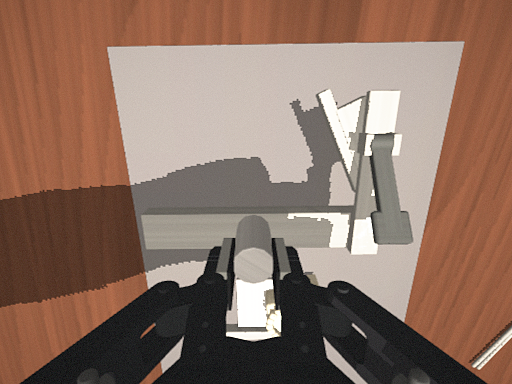

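The grasp is firm, with the handle at (255,235) between the pads, the stock level and the lever still raised at (392,225). Next I carry it to the -y side of the stand, 35 mm out in x, and set it down.

```bash
python3 -m pendant '[[0,0,0,-15,5,0,0],[0,0,0,-45,12,0,0],[0,0,0,-80,20,0,0],[0,0,0,-115,28,0,0],[0,0,0,-150,36,0,0],[0,0,0,-180,44,0,0],[0,0,0,-203,50,0,0],[0,0,0,-213,52,0,0],[0,0,0,-213,52,0,0],[0,0,0,-213,52,20,0],[0,0,0,-213,52,42,0],[0,0,0,-213,52,60,0],[0,0,0,-213,52,70,0],[0,0,0,-213,52,75,0],[0,0,0,-213,52,77,0],[0,0,0,-213,52,78,0],[0,0,0,-213,52,79,0],[0,0,0,-213,52,79,0]]'
python3 - <<'E'
from h import *
c=cam('wrist');np.savez('w4.npz',**c);cv2.imwrite('pics/w4.png',c['pixels'])
E
```

```text
time_s: 6.13
tcp_pos: [0.5868, -0.0562, 0.0279]
tcp_rot: [0.679, 0.734, 0.0, 0.001]
contact_force: [-0.6, -0.4, -4.0]
opening: 0.253
gripper_force: 59.5
```

View pics/w4.png

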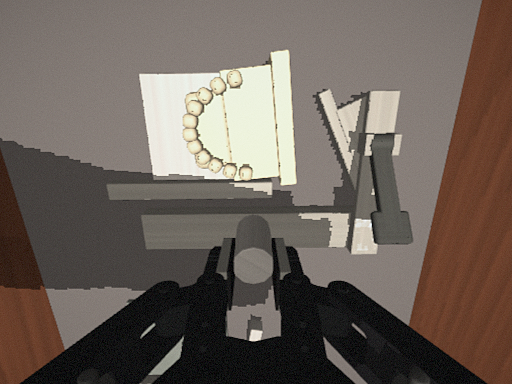

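The gauge hovers just above the mat, and the stock (142–350, 213–248) is parallel to the guide (108–272, 190). The blade tip at (325,92) is clear of the heel at (288,120). I'll lower it and approach in both axes.

```bash
python3 -m pendant '[[0,0,0,0,0,0.5,0],[0,0,0,0,0,1,0],[0,0,0,2,-3,1,0],[0,0,0,5,-8,1,0],[0,0,0,7,-14,1,0],[0,0,0,7.5,-18,1,0],[0,0,0,7.5,-22,1,0],[0,0,0,7.5,-25,1,0],[0,0,0,7.5,-25,1,0]]'
python3 -m pendant '[[0,0,0,0.5,0,0,0],[0,0,0,1,0,0,0],[0,0,0,1.5,0,0,0],[0,0,0,1.5,0,0,0]]'
python3 -m pendant '[[0,0,0,0.5,0,0,0],[0,0,0,0.7,0,0,0],[0,0,0,0.7,0,0,0]]'
```

```text
time_s: 6.93
tcp_pos: [0.5624, -0.0508, 0.0276]
tcp_rot: [0.679, 0.734, 0.001, 0.002]
contact_force: [4.0, -0.2, 7.9]
opening: 0.254
gripper_force: 60.5
time_s: 7.27
tcp_pos: [0.5623, -0.0498, 0.0278]
tcp_rot: [0.679, 0.734, 0.001, 0.002]
contact_force: [3.6, -2.9, 9.4]
opening: 0.247
gripper_force: 60.8
time_s: 7.52
tcp_pos: [0.5623, -0.0494, 0.0278]
tcp_rot: [0.679, 0.734, 0.001, 0.002]
contact_force: [3.0, -2.8, 10.1]
opening: 0.249
gripper_force: 60.9
```

```bash
python3 -m pendant '[[0,0,0,0,0,-0.3,0],[0,0,0,0,0,-0.5,0],[0,0,0,0,0,-0.5,0]]'
python3 -m pendant '[[0,0,0,0.5,0,0,0],[0,0,0,0.8,0,0,0],[0,0,0,0.8,0,0,0]]'
python3 -m pendant '[[0,0,0,0.4,0,0,0],[0,0,0,0.8,0,0,0],[0,0,0,0.8,0,0,0]]'
```

```text
time_s: 7.77
tcp_pos: [0.5622, -0.0492, 0.0279]
tcp_rot: [0.679, 0.734, 0.001, 0.002]
contact_force: [4.0, -3.2, 5.7]
opening: 0.251
gripper_force: 60.3
time_s: 8.02
tcp_pos: [0.5621, -0.0489, 0.0279]
tcp_rot: [0.679, 0.734, 0.0, 0.002]
contact_force: [4.3, -6.5, 4.8]
opening: 0.256
gripper_force: 60.4
time_s: 8.27
tcp_pos: [0.5619, -0.0482, 0.0279]
tcp_rot: [0.679, 0.734, 0.0, 0.002]
contact_force: [2.4, -5.7, 5.6]
opening: 0.254
gripper_force: 60.4
```

```bash
python3 -m pendant '[[0,0,0,0,0,-0.3,0],[0,0,0,0,0,-0.3,0],[0,0,0,0.4,0,-0.3,0],[0,0,0,0.8,0,-0.3,0],[0,0,0,0.8,0,-0.3,0]]'
cat > g.py <<'E'
from h import *
u=np.array([np.cos(.0855),np.sin(.0855)]);n=np.array([-u[1],u[0]])
def look(tag,o):
    c=cam('wrist');np.savez(tag+'.npz',**c);cv2.imwrite(f'pics/{tag}.png',c['pixels']);P=cloud(c)
    d=P[...,:2]-np.array(o);s=d@u*1000;t=d@n*1000;z=P[...,2]*1000;ok=c['z_map']>0
    def b(name,m):
        m=m&ok
        if m.sum()<20: print(name,'few');return
        q=np.c_[s[m],t[m]].astype(np.float32);r=cv2.minAreaRect(q)
        print(name,m.sum(),'z%.1f'%z[m].mean(),[np.round(v,1) for v in r])
    m1=(z>14.5)&(z<23)&(t<40)&(s<15)&ok
    for k in range(-140,0,10):   # gap profile along the guide
        w=m1&(abs(s-k)<4)&(t>-45)&(t<20);zz=z[w];T=t[w]
        lo=T[zz>18.2];hi=T[zz<17.8]
        if len(lo)and len(hi):print(k,'stockmax %.1f guidemin %.1f n%d'%(lo.max(),hi.min(),w.sum()),end=' | ')
    print();return c,s,t,z,ok
E
python3 -c "
from g import *
look('w5',[.6181,-.0319])"
```

```text
time_s: 8.68
tcp_pos: [0.5616, -0.0475, 0.0279]
tcp_rot: [0.679, 0.734, -0.0, 0.002]
contact_force: [3.3, -7.4, 3.8]
opening: 0.253
gripper_force: 60.2
-140 stockmax -0.6 guidemin -20.2 n62 | -130 stockmax 12.0 guidemin -21.9 n578 | -120 stockmax 0.2 guidemin -15.5 n586 | -110 stockmax 11.1 guidemin -15.6 n580 | -100 stockmax 0.1 guidemin -14.9 n590 | -90 stockmax 0.2 guidemin -19.9 n573 | -80 stockmax 5.6 guidemin -14.3 n500 | -70 stockmax -0.4 guidemin -14.4 n398 | -60 stockmax 0.1 guidemin -1.1 n239 | -50 stockmax 0.1 guidemin -6.6 n278 | -40 stockmax 0.1 guidemin -11.6 n436 | -30 stockmax -0.2 guidemin -21.3 n540 | -20 stockmax 16.5 guidemin -18.2 n498 | -10 stockmax -0.3 guidemin -17.1 n400 |
```

View pics/w5.png

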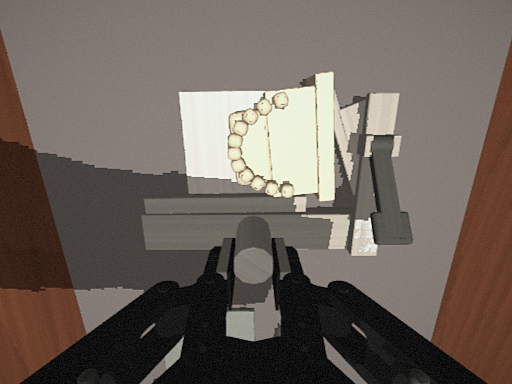

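The stock (142–350, 213) is flush against the guide (145–305, 205), and the blade is just starting to meet the heel at (335,95). I'll slide it towards -x in small steps.

```bash
python3 -m pendant '[[0,0,0,0,-1.5,0,0],[0,0,0,0,-3,0,0],[0,0,0,0,-4.5,0,0],[0,0,0,0,-6,0,0],[0,0,0,0,-7.5,0,0],[0,0,0,0,-8.5,0,0],[0,0,0,0,-8.5,0,0]]'
python3 -m pendant '[[0,0,0,0,-0.5,0,0],[0,0,0,0,-1,0,0],[0,0,0,0,-1,0,0]]'
python3 -m pendant '[[0,0,0,0,-0.5,0,0],[0,0,0,0,-1,0,0],[0,0,0,0,-1,0,0]]'
```

```text
time_s: 9.32
tcp_pos: [0.554, -0.0478, 0.0281]
tcp_rot: [0.679, 0.734, 0.001, 0.002]
contact_force: [5.8, -5.2, 1.0]
opening: 0.254
gripper_force: 59.9
time_s: 9.57
tcp_pos: [0.5533, -0.0479, 0.0281]
tcp_rot: [0.679, 0.734, 0.001, 0.002]
contact_force: [7.2, -4.1, 2.3]
opening: 0.256
gripper_force: 59.9
time_s: 9.82
tcp_pos: [0.5523, -0.048, 0.0281]
tcp_rot: [0.679, 0.734, 0.001, 0.002]
contact_force: [6.7, -4.6, 2.0]
opening: 0.254
gripper_force: 59.9
```

```bash
python3 -m pendant '[[0,0,0,0.2,-0.4,0,0],[0,0,0,0.3,-0.8,0,0],[0,0,0,0.3,-0.8,0,0]]'
python3 -m pendant '[[0,0,0,0,-0.4,0,0],[0,0,0,0,-0.8,0,0],[0,0,0,0,-0.8,0,0]]'
python3 -c "
from g import *
c,s,t,z,ok=look('w6',[.6181,-.0319])
def edge(name,m,sg):
    m=m&ok;S,T=s[m],t[m];e=[]
    for k in np.arange(T.min()+3,T.max()-2,5):
        w=abs(T-k)<2.5
        if w.sum()>5:e.append((k,S[w].min() if sg<0 else S[w].max()))
    e=np.array(e);p=np.polyfit(e[:,0],e[:,1],1);print(name,p.round(3));print(e.round(1).tolist())
edge('heel',(z>33)&(z<40)&(s>-25)&(s<2)&(t>12)&(t<95),1)
edge('blade',(z>11)&(z<18.5)&(s>-20)&(s<8)&(t>12)&(t<100),1)
edge('armL',(z>24)&(z<31)&(s>-5)&(s<22)&(t>15)&(t<85),-1)
"
```

```text
time_s: 10.07
tcp_pos: [0.5517, -0.0479, 0.0282]
tcp_rot: [0.679, 0.734, 0.001, 0.003]
contact_force: [6.0, -5.8, 1.7]
opening: 0.253
gripper_force: 59.9
time_s: 10.32
tcp_pos: [0.551, -0.048, 0.0282]
tcp_rot: [0.679, 0.734, 0.001, 0.003]
contact_force: [8.1, -5.3, 0.4]
opening: 0.255
gripper_force: 59.9
-140 stockmax -0.2 guidemin -24.9 n410 | -130 stockmax 0.4 guidemin -12.2 n585 | -120 stockmax 11.5 guidemin -13.8 n584 | -110 stockmax 0.3 guidemin -9.7 n576 | -100 stockmax 0.4 guidemin -13.9 n561 | -90 stockmax 0.7 guidemin -14.8 n481 | -80 stockmax 0.7 guidemin -13.2 n381 | -70 stockmax 0.6 guidemin -0.9 n232 | -60 stockmax 7.8 guidemin -11.9 n282 | -50 stockmax 11.5 guidemin -4.1 n451 | -40 stockmax 0.4 guidemin -12.9 n547 | -30 stockmax 0.4 guidemin -3.0 n571 | -20 stockmax 0.6 guidemin -4.3 n486 | -10 stockmax 0.5 guidemin -7.6 n409 | 
heel [-0.121  0.254]
[[18.9, -6.8], [23.9, -7.3], [28.9, -8.0], [33.9, -8.2], [38.9, 1.6], [43.9, 2.0], [48.9, 2.0], [53.9, 1.9], [58.9, 0.6], [63.9, -11.5], [68.9, -11.6], [73.9, -12.3], [78.9, -12.8], [83.9, -13.2]]
blade [-0.005  3.463]
[[18.6, 3.6], [23.6, 3.6], [28.6, 3.7], [33.6, 3.2], [38.6, 3.8], [43.6, 2.8], [48.6, 1.4], [53.6, 3.0], [58.6, 3.5], [63.6, 3.8], [68.6, 3.6]]
armL [-0.007 -0.541]
[[18.0, 0.2], [23.0, -0.2], [28.0, 0.5], [33.0, 0.4], [38.0, -0.1], [43.0, -2.9], [48.0, -3.3], [53.0, -3.2], [58.0, -3.4], [63.0, -0.0], [68.0, 0.0], [73.0, 0.2], [78.0, 0.4]]
```

```bash
python3 -m pendant '[[0,0,0,0,-0.3,0,0],[0,0,0,0,-0.6,0,0],[0,0,0,0,-0.6,0,0]]'
python3 -m pendant '[[0,0,0,0.2,-0.3,0,0],[0,0,0,0.3,-0.5,0,0],[0,0,0,0.3,-0.5,0,0]]'
```

```text
time_s: 10.62
tcp_pos: [0.5509, -0.0479, 0.0282]
tcp_rot: [0.679, 0.734, 0.001, 0.003]
contact_force: [8.9, -4.2, -0.9]
opening: 0.25
gripper_force: 59.9
time_s: 10.87
tcp_pos: [0.5508, -0.0478, 0.0284]
tcp_rot: [0.679, 0.734, 0.001, 0.003]
contact_force: [10.0, -5.9, -0.3]
opening: 0.251
gripper_force: 59.8
```

```bash
python3 -m pendant '[[0,0,0,0,0,0,0],[0,0,0,0,0,0,0],[0,0,0,0.5,0,0.2,0],[0,0,0,0.8,0,0.4,0],[0,0,0,0.8,-0.2,0.4,0],[0,0,0,0.8,-0.2,0.4,0]]' 20
cat >> g.py <<'E'
def edges(tag,o):
    c,s,t,z,ok=look(tag,o)
    def fit(name,zl,zh,sl,sh,tl,th,sg,ax=0):
        m=(z>zl)&(z<zh)&(s>sl)&(s<sh)&(t>tl)&(t<th)&ok;A,B=(s[m],t[m]) if ax==0 else (t[m],s[m]);e=[]
        if m.sum()<30: print(name,'few');return
        for k in np.arange(B.min()+3,B.max()-2,4):
            w=abs(B-k)<2
            if w.sum()>4:e.append((k,A[w].max() if sg>0 else A[w].min()))
        e=np.array(e);p=np.polyfit(e[:,0],e[:,1],1);r=e[:,1]-np.polyval(p,e[:,0]);g=abs(r)<=max(1,np.median(abs(r))*2);p=np.polyfit(e[g,0],e[g,1],1);print(name,'n%d'%g.sum(),p.round(4))
    fit('heel/fence low',32,40,-25,-3,12,95,1)
    fit('fence',17,24,-40,-3,14,95,1)
    fit('blade min',11,17,-13,12,60,100,-1)
    fit('blade max',11,17,-13,12,60,100,1)
    fit('stock front edge',17.5,22,-140,-100,-40,-1,-1,1)
    fit('armL',24,31,-3,22,62,85,-1); fit('lever',30,75,0,30,-20,40,-1)
    return c
E
python3 -c "
from g import *
edges('w7',[.6181,-.0319])
o=manip.get_obs();print(o['tcp_pos'],R.from_quat(o['tcp_rot']).as_matrix().round(4).tolist(),o['ft_torque'])
c=dict(np.load('w7.npz'));cv2.imwrite('pics/w7c.png',cv2.resize(c['pixels'][60:270,100:440],None,fx=2.3,fy=2.3,interpolation=cv2.INTER_CUBIC))"
```

```text
time_s: 11.37
tcp_pos: [0.5509, -0.0478, 0.0284]
tcp_rot: [0.679, 0.734, 0.001, 0.004]
contact_force: [10.4, -8.4, 3.1]
opening: 0.251
gripper_force: 60.2
-140 stockmax 0.2 guidemin -18.1 n401 | -130 stockmax 0.3 guidemin -7.8 n582 | -120 stockmax 0.6 guidemin -18.2 n577 | -110 stockmax 12.4 guidemin -20.9 n576 | -100 stockmax 9.3 guidemin -6.6 n566 | -90 stockmax 9.2 guidemin -9.8 n482 | -80 stockmax 11.2 guidemin -3.5 n376 | -70 stockmax 6.6 guidemin -1.4 n231 | -60 stockmax 1.9 guidemin -0.2 n282 | -50 stockmax 6.3 guidemin -3.2 n449 | -40 stockmax 0.6 guidemin -2.6 n542 | -30 stockmax 0.7 guidemin -12.2 n574 | -20 stockmax 16.3 guidemin -0.9 n504 | -10 stockmax 0.6 guidemin -4.4 n409 | 
heel/fence low n15 [-0.0925 -5.3973]
fence n1 [ -0.1371 -11.4195]
blade min n3 [-0.1439  5.9805]
blade max n3 [ 0.0573 -0.2748]
stock front edge n9 [-1.39000e-02 -2.93976e+01]
armL n4 [ 0.0063 -0.4396]
lever n9 [ 0.012  -0.0203]
[ 0.55087756 -0.04774124  0.02837464] [[-0.0768, 0.997, 0.0077], [0.997, 0.0768, -0.0039], [-0.0044, 0.0073, -1.0]] [-1.96541487 -2.00389833  0.07142104]g.py:25: RankWarning: Polyfit may be poorly conditioned
  e=np.array(e);p=np.polyfit(e[:,0],e[:,1],1);r=e[:,1]-np.polyval(p,e[:,0]);g=abs(r)<=max(1,np.median(abs(r))*2);p=np.polyfit(e[g,0],e[g,1],1);print(name,'n%d'%g.sum(),p.round(4))
g.py:25: RankWarning: Polyfit may be poorly conditioned
  e=np.array(e);p=np.polyfit(e[:,0],e[:,1],1);r=e[:,1]-np.polyval(p,e[:,0]);g=abs(r)<=max(1,np.median(abs(r))*2);p=np.polyfit(e[g,0],e[g,1],1);print(name,'n%d'%g.sum(),p.round(4))
```

View pics/w7c.png

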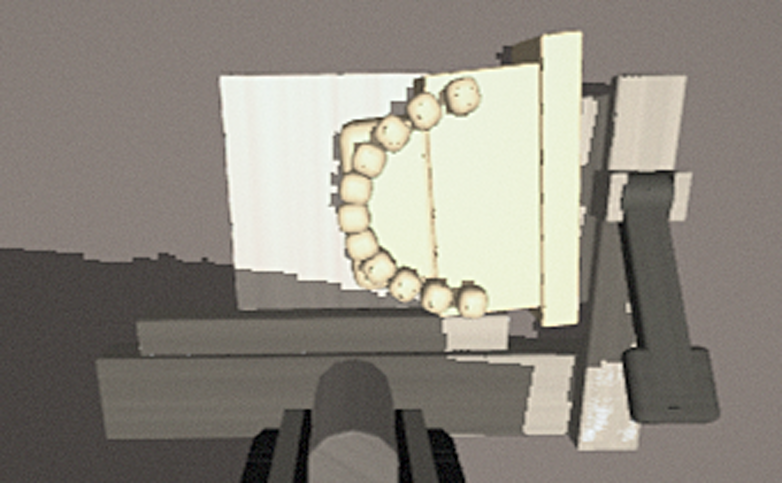

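The crop shows the stock flush along the guide and the blade edge (580–605, 90–330) against the heel plate at (560,30–325). I'll release the handle, back straight up and close the fingers.

```bash
python3 -m pendant '[[0,0,0,0,0,0,0.3],[0,0,0,0,0,0,0.4],[0,0,0,0,0,0,0.5],[0,0,0,0,0,0,0.55],[0,0,0,0,0,0,0.55],[0,0,0,0,0,-10,0.55],[0,0,0,0,0,-35,0.55],[0,0,0,0,0,-65,0.55],[0,0,0,0,0,-75,0.3],[0,0,0,0,0,-75,0],[0,0,0,0,0,-75,0],[0,0,0,0,0,-75,0],[0,0,0,0,0,-75,0]]'
cat >> g.py <<'E'
def lev(tag,o,lo=45):
    c=cam('wrist');np.savez(tag+'.npz',**c);P=cloud(c);d=P[...,:2]-np.array(o);s=d@u*1000;t=d@n*1000;z=P[...,2]*1000;ok=c['z_map']>0
    m=ok&(z>lo)&(z<72)&(s>-12)&(s<25)&(t>-20)&(t<30);p=np.c_[s,t][0:0] if 0 else np.c_[s[m],t[m]].astype(np.float32)
    if len(p)>10: print('pad',len(p),z[m].max().round(1),[np.round(v,1) for v in cv2.minAreaRect(p)])
    m=ok&(z>62)&(z<70)&(s<-45)&(s>-95)&(t>-35)&(t<15);p=np.c_[s[m],t[m]].astype(np.float32)
    if len(p)>10: print('handle',len(p),[np.round(v,1) for v in cv2.minAreaRect(p)])
    # stock edges
    m=ok&(z>16.5)&(z<22)&(s<-85)&(s>-150)&(t>-45)&(t<-1);print('stock minx %.1f miny %.1f'%(s[m].min(),t[m].min()))
    return c,s,t,z,ok
def to(pt,o,zt):
    w=np.array(o)+u*pt[0]/1000+n*pt[1]/1000;ob=manip.get_obs();Rm=R.from_quat(ob['tcp_rot']).as_matrix()
    print('shift',(Rm.T@(np.r_[w,zt]-ob['tcp_pos'])*1000).round(1))
E
python3 -c "
from g import *
o=[.6181,-.0319]
lev('w8',o);to((6.2,8),o,.085)"
```

```text
time_s: 12.5
tcp_pos: [0.546, -0.0457, 0.1003]
tcp_rot: [0.679, 0.734, -0.001, -0.001]
contact_force: [-0.4, -0.1, -0.4]
opening: 0.002
gripper_force: 0.0
pad 840 69.9 [array([ 6.5, 15.5]), array([19.9, 29. ]), np.float64(0.2)]
handle 634 [array([-68. , -11.7]), array([22.9, 23.2]), np.float64(44.6)]
stock minx -148.0 miny -28.5
shift [16.1 79.1 15.1]
```

```bash
python3 -m pendant '[[0,0,0,5,30,0,0],[0,0,0,12,60,0,0],[0,0,0,16,79,5,0],[0,0,0,16,79,15,0],[0,0,0,16,79,25,0],[0,0,0,16,79,30,0],[0,0,0,16,79,33,0],[0,0,0,16,79,33,0]]'
python3 -m pendant '[[0,0,0,0,0,2,0],[0,0,0,-1,0,4,0],[0,0,0,-2,0,6,0],[0,0,0,-3,0,8,0],[0,0,0,-3,0,8,0]]'
```

```text
time_s: 13.22
tcp_pos: [0.6229, -0.0239, 0.0675]
tcp_rot: [0.679, 0.734, -0.001, -0.001]
contact_force: [-0.2, -0.3, -0.5]
opening: 0.004
gripper_force: 0.0
time_s: 13.63
tcp_pos: [0.6245, -0.0269, 0.0603]
tcp_rot: [0.679, 0.734, -0.0, -0.0]
contact_force: [-0.3, 0.7, -0.6]
opening: -0.001
gripper_force: 0.0
```

```bash
python3 -m pendant '[[0,0,0,0,0,1,0],[0,0,0,0,0,2,0],[0,0,0,0,0,2,0]]'
python3 -c "
from g import *
c,s,t,z,ok=lev('w9',[.6181,-.0319])
cv2.imwrite('pics/w9.png',c['pixels'])"
```

```text
time_s: 13.88
tcp_pos: [0.6246, -0.0266, 0.0583]
tcp_rot: [0.679, 0.734, -0.0, -0.0]
contact_force: [-0.7, 0.2, 0.4]
opening: 0.002
gripper_force: 0.0
pad 984 69.6 [array([ 6.9, 16.1]), array([19.6, 27.8]), np.float64(0.3)]
handle 904 [array([-67.8, -12. ]), array([24.2, 23.2]), np.float64(77.3)]
stock minx -148.5 miny -28.6
```

View pics/w9.png

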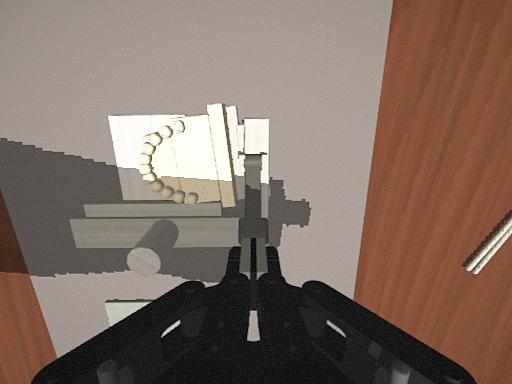

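The view shows the lever pad at (253,230) just in front of the closed fingertips at (253,250). I'll check the fingertip geometry numerically.

```bash
python3 -c "
from g import *
c=dict(np.load('w9.npz'));P=cloud(c);o=np.array([.6181,-.0319]);d=P[...,:2]-o;s=d@u*1000;t=d@n*1000;z=P[...,2]*1000
for v in range(205,300,5): print(v,'s%.1f t%.1f z%.1f'%(s[v,253],t[v,253],z[v,253]))
M=np.linalg.inv(c['M'])
for w in ([.6246,-.0266,.0583],): q=c['intrinsics']@(M@np.r_[w,1])[:3];print(q[:2]/q[2])
"
```

```text
205 s6.7 t24.5 z54.4
210 s6.7 t21.4 z55.7
215 s6.7 t18.9 z58.7
220 s6.6 t15.9 z60.0
225 s6.6 t13.1 z61.9
230 s6.6 t10.5 z64.0
235 s6.6 t7.5 z65.5
240 s6.7 t15.7 z87.6
245 s6.7 t15.6 z93.1
250 s6.7 t15.7 z98.6
255 s6.7 t16.2 z104.3
260 s6.7 t15.7 z108.3
265 s6.7 t15.8 z112.7
270 s6.7 t16.2 z117.5
275 s6.7 t14.7 z119.2
280 s6.6 t12.1 z119.4
285 s6.6 t8.7 z118.5
290 s6.6 t6.3 z119.1
295 s6.6 t3.2 z118.8
[253.55602328 233.80501519]
```

```bash
python3 -c "
from g import *
c=cam('scene');P=cloud(c);o=np.array([.6181,-.0319]);d=P[...,:2]-o;s=d@u*1000;t=d@n*1000;z=P[...,2]*1000
m=(c['z_map']>0)&(abs(s-7)<25)&(t>-25)&(t<30)&(z>30)&(z<130)
for k in range(30,130,6):
    w=m&(z>=k)&(z<k+6)
    if w.sum():print(k,w.sum(),'s %.0f..%.0f t %.0f..%.0f'%(s[w].min(),s[w].max(),t[w].min(),t[w].max()))
print(manip.get_obs()['contact_force'])
"
```

```text
30 5 s 6..18 t -22..25
42 2 s 9..12 t 28..29
48 8 s 2..15 t 21..29
54 7 s 6..18 t 10..24
60 19 s 2..18 t -1..14
66 6 s 10..15 t -1..4
78 3 s -0..12 t -7..-3
84 10 s -0..19 t -9..4
90 9 s 2..20 t -9..6
96 14 s -0..22 t -9..-1
102 7 s 1..22 t -9..-2
108 11 s 2..21 t -9..-1
114 5 s 0..19 t -8..-4
120 9 s 1..21 t -9..-4
126 14 s -15..28 t -11..1
[0.59899341 0.74656868 0.30088586]
```

The shut fingertips really end about 24 mm above the TCP, so I'll keep descending and watch the force.

```bash
python3 -m pendant '[[0,0,0,2,0,5,0],[0,0,0,2,0,10,0],[0,0,0,2,0,13,0],[0,0,0,2,0,15,0],[0,0,0,2,0,15,0]]'
python3 -m pendant '[[0,0,0,0,0,2,0],[0,0,0,0,0,4,0],[0,0,0,0,0,4,0]]'
python3 -m pendant '[[0,0,0,0,0,2,0],[0,0,0,0,0,4,0],[0,0,0,0,0,4,0]]'
```

```text
time_s: 14.4
tcp_pos: [0.6245, -0.0249, 0.0433]
tcp_rot: [0.679, 0.734, -0.0, 0.0]
contact_force: [-0.3, -1.4, 1.4]
opening: -0.002
gripper_force: 0.7
time_s: 14.65
tcp_pos: [0.6249, -0.0258, 0.0399]
tcp_rot: [0.679, 0.734, -0.0, 0.001]
contact_force: [-0.0, -3.5, 5.0]
opening: -0.005
gripper_force: 2.7
time_s: 14.9
tcp_pos: [0.6251, -0.0258, 0.036]
tcp_rot: [0.679, 0.734, -0.0, 0.001]
contact_force: [0.4, -3.7, 3.9]
opening: 0.002
gripper_force: 2.4
```

```bash
python3 -m pendant '[[0,0,0,-1,0,2,0],[0,0,0,-1.5,0,4,0],[0,0,0,-2,0,6,0],[0,0,0,-2.5,0,8,0],[0,0,0,-2.5,0,8,0]]'
python3 -m pendant '[[0,0,0,-0.5,0,2,0],[0,0,0,-1,0,4,0],[0,0,0,-1.3,0,6,0],[0,0,0,-1.5,0,8,0],[0,0,0,-1.5,0,8,0]]'
python3 -m pendant '[[0,0,0,0,0,1.5,0],[0,0,0,0,0,3,0],[0,0,0,0,0,3,0]]'
```

```text
time_s: 15.32
tcp_pos: [0.6249, -0.0273, 0.0274]
tcp_rot: [0.679, 0.734, 0.0, 0.0]
contact_force: [1.3, -1.0, 2.9]
opening: -0.002
gripper_force: 1.1
time_s: 15.73
tcp_pos: [0.6248, -0.0287, 0.0191]
tcp_rot: [0.679, 0.734, -0.0, -0.0]
contact_force: [1.0, -1.5, 2.4]
opening: 0.004
gripper_force: 1.0
time_s: 15.98
tcp_pos: [0.6247, -0.0287, 0.0162]
tcp_rot: [0.679, 0.734, -0.0, -0.0]
contact_force: [0.9, -2.2, 2.9]
opening: 0.006
gripper_force: 1.3
```

```bash
python3 -m pendant '[[0,0,0,0,0,1,0],[0,0,0,0,0,2,0],[0,0,0,0,0,2,0]]'
python3 -m pendant '[[0,0,0,0,0,1,0],[0,0,0,0,0,2,0],[0,0,0,0,0,2,0]]'
python3 -c "
from g import *
c,s,t,z,ok=lev('w10',[.6181,-.0319],25)
for v in range(195,250,5): print(v,'s%.1f t%.1f z%.1f'%(s[v,253],t[v,253],z[v,253]))"
```

```text
time_s: 16.23
tcp_pos: [0.6248, -0.0287, 0.0144]
tcp_rot: [0.679, 0.734, -0.0, 0.0]
contact_force: [0.5, -2.5, 3.2]
opening: -0.003
gripper_force: 1.6
time_s: 16.48
tcp_pos: [0.6249, -0.0288, 0.0131]
tcp_rot: [0.679, 0.734, 0.0, 0.0]
contact_force: [-1.6, -3.8, 9.9]
opening: 0.004
gripper_force: 4.9
pad 2692 72.0 [array([ 4.3, 15.8]), array([32.5, 28.4]), np.float64(0.0)]
handle 1568 [array([-67.8, -10.1]), array([23.9, 23.2]), np.float64(10.6)]
stock minx -149.1 miny -28.6
195 s7.0 t38.1 z34.4
200 s7.0 t35.7 z36.2
205 s6.9 t32.3 z35.3
210 s6.9 t29.4 z35.8
215 s6.9 t26.0 z35.1
220 s6.8 t22.5 z34.5
225 s6.8 t19.8 z35.5
230 s6.8 t16.6 z35.6
235 s6.8 t13.5 z35.9
240 s6.8 t13.4 z42.0
245 s6.8 t13.2 z47.3
```

```bash
python3 -m pendant '[[0,0,0,0,0,1,0],[0,0,0,0,0,1.5,0],[0,0,0,0,0,1.5,0]]'
python3 -m pendant '[[0,0,0,0,0,1,0],[0,0,0,0,0,1.5,0],[0,0,0,0,0,1.5,0]]'
```

```text
time_s: 16.78
tcp_pos: [0.6251, -0.0288, 0.0127]
tcp_rot: [0.679, 0.734, 0.0, 0.001]
contact_force: [-3.3, -3.3, 19.0]
opening: 0.001
gripper_force: 9.5
time_s: 17.03
tcp_pos: [0.6254, -0.0288, 0.0122]
tcp_rot: [0.679, 0.734, 0.001, 0.001]
contact_force: [-6.1, -3.3, 27.7]
opening: 0.002
gripper_force: 13.8
```

```bash
python3 -m pendant '[[0,0,0,0,0,-5,0],[0,0,0,0,0,-20,0],[0,0,0,0,0,-50,0],[0,0,0,0,0,-85,0],[0,0,0,0,-40,-95,0.3],[0,0,0,0,-75,-95,0.6],[0,0,0,0,-75,-95,0.6],[0,0,0,0,-75,-95,0.6]]'
python3 -c "
from g import *
o=[.6181,-.0319]
c,s,t,z,ok=lev('w11',o,60);edges('w11',o)
m=ok&(s>-3)&(s<18)&(t>-10)&(t<30)&(z>30);print('lever z',z[m].max())
P=cloud(c);m=ok&(z>62)&(z<70)&(s<-45)&(s>-95)&(t>-35)&(t<15);q=P[m];(cx,cy),r=cv2.minEnclosingCircle((q[:,:2]*1000).astype(np.float32));print(cx,cy,r)
to((-68.4,-11.9),o,.028)"
```

```text
time_s: 17.7
tcp_pos: [0.5476, -0.0339, 0.1043]
tcp_rot: [0.679, 0.734, -0.0, -0.001]
contact_force: [-0.8, -0.1, -0.4]
opening: 0.564
gripper_force: 0.0
handle 594 [array([-68.1, -10.5]), array([23.2, 22.9]), np.float64(15.1)]
stock minx -148.1 miny -28.3
-140 stockmax -0.6 guidemin -22.9 n210 | -130 stockmax 8.6 guidemin -24.1 n297 | -120 stockmax 4.4 guidemin -14.2 n300 | -110 stockmax 2.3 guidemin -23.1 n300 | -100 stockmax 9.4 guidemin -28.0 n298 | -90 stockmax -0.7 guidemin -26.6 n303 | -80 stockmax 0.1 guidemin -24.4 n213 | -70 stockmax 8.1 guidemin -0.9 n115 | -60 stockmax -0.2 guidemin -2.8 n149 | -50 stockmax -0.0 guidemin -14.7 n300 | -40 stockmax 0.6 guidemin -7.1 n308 | -30 stockmax 11.9 guidemin -20.4 n312 | -20 stockmax -0.2 guidemin -13.9 n259 | -10 stockmax -0.6 guidemin -14.0 n203 | 
heel/fence low n18 [-0.1012 -4.9764]
fence few
blade min n6 [-0.0579 -2.3607]
blade max n6 [-0.4275 31.5247]
stock front edge n9 [ 1.5300e-02 -2.5425e+01]
armL n4 [-0.0193  2.1102]
lever n12 [0.0219 0.4955]
lever z 38.153936702522124
551.252197265625 -48.32088851928711 12.076573371887207
shift [-15.6  -0.6  76.3]
```

The lever is down (z≈38) and the stock is still flush. I'll regrasp, back off the model and lift.

```bash
python3 -m pendant '[[0,0,0,-15.6,-0.6,0,0.6],[0,0,0,-15.6,-0.6,35,0.6],[0,0,0,-15.6,-0.6,60,0.6],[0,0,0,-15.6,-0.6,72,0.6],[0,0,0,-15.6,-0.6,76,0.6],[0,0,0,-15.6,-0.6,76,0.6],[0,0,0,-15.6,-0.6,76,0],[0,0,0,-15.6,-0.6,76,0],[0,0,0,-15.6,-0.6,76,0],[0,0,0,-15.6,-0.6,76,0],[0,0,0,-15.6,-0.6,76,0],[0,0,0,-15.6,-0.6,76,0]]' 60
python3 -m pendant '[[0,0,0,0,2,0,0],[0,0,0,-1,5,0,0],[0,0,0,-3,8,-3,0],[0,0,0,-4,12,-10,0],[0,0,0,-4,14,-25,0],[0,0,0,-4,14,-45,0],[0,0,0,-4,14,-60,0],[0,0,0,-4,14,-60,0]]'
python3 -c "
from g import *
o=np.array([.6147,-.226])
to((-34.0,-22),o,manip.get_obs()['tcp_pos'][2])
o=manip.get_obs();print(o['opening'])
c=cam('wrist');P=cloud(c);m=(c['z_map']>0)
d=P[...,:2]-np.array(manip.get_obs()['tcp_pos'][:2]);s=d@u*1000;t=d@n*1000;z=P[...,2]*1000
w=m&(z>70)&(z<85)&(s<-20)&(t>-20)&(t<16);print(w.sum(),cv2.minAreaRect(np.c_[s[w],t[w]].astype(np.float32)),z[w].mean())
"
```

```text
time_s: 18.8
tcp_pos: [0.5518, -0.0502, 0.0297]
tcp_rot: [0.679, 0.734, 0.001, 0.001]
contact_force: [0.1, -0.7, 6.1]
opening: 0.245
gripper_force: 59.0
time_s: 19.47
tcp_pos: [0.5672, -0.0531, 0.0916]
tcp_rot: [0.679, 0.734, 0.001, 0.002]
contact_force: [2.1, -0.7, -3.7]
opening: 0.252
gripper_force: 59.4
shift [-1.983e+02  1.000e-01  2.000e-01]
0.25159835507631345
3135 ((-49.525230407714844, -2.0662918090820312), (59.051025390625, 28.78934669494629), 0.2510644197463989) 79.93326740667861
```

```bash
python3 -m pendant '[[0,0,0,-12,0,0,0],[0,0,0,-40,0,0,0],[0,0,0,-75,0,0,0],[0,0,0,-110,0,0,0],[0,0,0,-145,0,0,0],[0,0,0,-175,0,0,0],[0,0,0,-193,0,0,0],[0,0,0,-198,0,0,0],[0,0,0,-198,0,0,0],[0,0,0,-198,0,15,0],[0,0,0,-198,0,33,0],[0,0,0,-198,0,47,0],[0,0,0,-198,0,55,0],[0,0,0,-198,0,58,0],[0,0,0,-198,0,60,0],[0,0,0,-198,0,60,0]]'
python3 -c "
from g import *
o=[.6147,-.226]
edges('w12',o);to((-34.0,-13.5),o,manip.get_obs()['tcp_pos'][2])
"
```

```text
time_s: 20.85
tcp_pos: [0.5794, -0.25, 0.0296]
tcp_rot: [0.679, 0.734, -0.001, -0.0]
contact_force: [-5.4, 0.6, 4.6]
opening: 0.252
gripper_force: 60.1
-130 stockmax 2.9 guidemin 0.2 n190 | -120 stockmax 8.6 guidemin -21.8 n231 | -110 stockmax -7.9 guidemin -35.7 n592 | -100 stockmax 9.2 guidemin -35.9 n586 | -90 stockmax 9.8 guidemin -29.3 n597 | -80 stockmax -7.4 guidemin -35.1 n582 | -70 stockmax -7.4 guidemin -33.5 n581 | -60 stockmax -7.4 guidemin -31.8 n552 | -50 stockmax -7.3 guidemin -25.3 n422 | -40 stockmax 9.5 guidemin -8.8 n258 | -30 stockmax 18.0 guidemin -11.3 n312 | -20 stockmax 20.0 guidemin -26.6 n559 | -10 stockmax -7.5 guidemin -35.8 n406 | 
heel/fence low few
fence n15 [  0.1712 -19.3131]
blade min few
blade max few
stock front edge n4 [-3.57000e-02 -3.95114e+01]
armL few
lever n5 [5.5000e-03 2.7429e+01]
shift [ 7.3  3.  -0. ]
```

```bash
python3 -m pendant '[[0,0,0,0,0,-0.5,0],[0,0,0,0,0,-1.5,0],[0,0,0,0,0,-1.5,0]]'
python3 -m pendant '[[0,0,0,2,0,0,0],[0,0,0,4,-3,0,0],[0,0,0,6,-6,0,0],[0,0,0,6,-8,0,0],[0,0,0,6,-8,0,0]]'
```

```text
time_s: 21.15
tcp_pos: [0.5807, -0.25, 0.0303]
tcp_rot: [0.679, 0.734, 0.0, 0.0]
contact_force: [-0.0, 0.3, -3.9]
opening: 0.249
gripper_force: 59.2
time_s: 21.57
tcp_pos: [0.5712, -0.2447, 0.03]
tcp_rot: [0.679, 0.734, -0.0, -0.0]
contact_force: [-0.8, 1.3, -3.4]
opening: 0.25
gripper_force: 59.3
```

```bash
python3 -m pendant '[[0,0,0,1,0,0.2,0],[0,0,0,2,0,0.3,0],[0,0,0,2.5,0,0.3,0],[0,0,0,2.5,0,0.3,0]]'
python3 -m pendant '[[0,0,0,0.5,0,0,0],[0,0,0,1,0,0,0],[0,0,0,1.5,0,0,0],[0,0,0,1.5,0,0,0]]'
python3 -m pendant '[[0,0,0,0.5,0,0,0],[0,0,0,1,0,0,0],[0,0,0,1.5,0,0,0],[0,0,0,1.5,0,0,0]]'
```

```text
time_s: 21.9
tcp_pos: [0.5719, -0.2426, 0.0299]
tcp_rot: [0.679, 0.734, -0.0, 0.0]
contact_force: [-0.4, -1.0, -1.1]
opening: 0.253
gripper_force: 59.4
time_s: 22.23
tcp_pos: [0.5719, -0.2415, 0.0299]
tcp_rot: [0.679, 0.734, -0.0, 0.001]
contact_force: [0.4, -4.8, -1.5]
opening: 0.256
gripper_force: 59.4
time_s: 22.57
tcp_pos: [0.5718, -0.2412, 0.0302]
tcp_rot: [0.679, 0.734, -0.001, 0.001]
contact_force: [-1.0, -9.4, 0.2]
opening: 0.25
gripper_force: 59.5
```

```bash
python3 -m pendant '[[0,0,0,-0.5,-1.5,0,0],[0,0,0,-0.5,-4,0,0],[0,0,0,-0.5,-7,0,0],[0,0,0,-0.5,-10,0,0],[0,0,0,-0.5,-12,0,0],[0,0,0,-0.5,-13,0,0],[0,0,0,-0.5,-13,0,0]]'
python3 -m pendant '[[0,0,0,0,-1,0,0],[0,0,0,0,-2,0,0],[0,0,0,0,-3,0,0],[0,0,0,0,-4,0,0],[0,0,0,0,-5,0,0],[0,0,0,0,-6,0,0],[0,0,0,0,-6,0,0]]'
python3 -m pendant '[[0,0,0,0,-1,0,0],[0,0,0,0,-2,0,0],[0,0,0,0,-2,0,0]]'
python3 -c "
from g import *
o=np.array([.6147,-.226]);edges('w13',o)
d=np.array(manip.get_obs()['tcp_pos'])[:2]-o;print(d@u*1000,d@n*1000)"
```

```text
time_s: 23.15
tcp_pos: [0.5604, -0.242, 0.0306]
tcp_rot: [0.679, 0.734, 0.001, 0.002]
contact_force: [4.2, -5.4, -0.5]
opening: 0.253
gripper_force: 59.5
time_s: 23.73
tcp_pos: [0.5547, -0.2425, 0.0307]
tcp_rot: [0.679, 0.734, 0.001, 0.002]
contact_force: [5.1, -4.7, -0.8]
opening: 0.249
gripper_force: 59.5
time_s: 23.98
tcp_pos: [0.553, -0.2426, 0.0308]
tcp_rot: [0.679, 0.734, 0.001, 0.002]
contact_force: [4.8, -4.6, -1.9]
opening: 0.252
gripper_force: 59.5
-140 stockmax 0.5 guidemin -21.7 n319 | -130 stockmax 0.5 guidemin -6.0 n572 | -120 stockmax 11.1 guidemin -5.3 n579 | -110 stockmax 10.9 guidemin -10.3 n574 | -100 stockmax 0.8 guidemin -0.9 n573 | -90 stockmax 10.8 guidemin -1.8 n563 | -80 stockmax 10.6 guidemin -5.0 n477 | -70 stockmax 9.1 guidemin -1.1 n262 | -60 stockmax 0.7 guidemin -0.2 n227 | -50 stockmax 0.8 guidemin -0.1 n401 | -40 stockmax 11.2 guidemin -0.1 n530 | -30 stockmax 17.7 guidemin -0.1 n611 | -20 stockmax 19.9 guidemin -0.2 n636 | -10 stockmax 1.1 guidemin 0.0 n419 | 
heel/fence low few
fence n15 [  0.1603 -19.0465]
blade min n5 [-0.0986  0.4056]
blade max n6 [-0.4903 42.0556]
stock front edge n9 [-9.90000e-03 -2.88654e+01]
armL n4 [0.0214 3.9957]
lever n14 [0.051  3.9476]
-62.9142194883883 -11.287950747856414
```

```bash
python3 -m pendant '[[0,0,0,0,-1,0,0],[0,0,0,0,-2,0,0],[0,0,0,0,-3,0,0],[0,0,0,0,-3.5,0,0],[0,0,0,0,-3.5,0,0]]'
python3 -m pendant '[[0,0,0,0.2,-0.4,0,0],[0,0,0,0.4,-0.8,0,0],[0,0,0,0.4,-1.2,0,0],[0,0,0,0.4,-1.2,0,0]]'
python3 -m pendant '[[0,0,0,0,-0.4,0,0],[0,0,0,0,-0.8,0,0],[0,0,0,0,-0.8,0,0]]'
python3 -c "
from g import *
o=np.array([.6147,-.226]);edges('w14',o)
d=np.array(manip.get_obs()['tcp_pos'])[:2]-o;print(d@u*1000,d@n*1000)"
```

```text
time_s: 24.45
tcp_pos: [0.5496, -0.2429, 0.0308]
tcp_rot: [0.679, 0.734, 0.001, 0.002]
contact_force: [5.9, -4.0, -1.3]
opening: 0.246
gripper_force: 59.5
time_s: 24.78
tcp_pos: [0.5489, -0.2428, 0.031]
tcp_rot: [0.679, 0.734, 0.001, 0.003]
contact_force: [6.8, -4.3, -2.6]
opening: 0.249
gripper_force: 59.6
time_s: 25.03
tcp_pos: [0.548, -0.2429, 0.0309]
tcp_rot: [0.679, 0.734, 0.001, 0.003]
contact_force: [6.0, -5.1, -0.5]
opening: 0.252
gripper_force: 59.6
-140 stockmax 0.0 guidemin -17.4 n423 | -130 stockmax 0.3 guidemin -1.3 n575 | -120 stockmax 8.1 guidemin -0.1 n578 | -110 stockmax 4.2 guidemin -3.9 n581 | -100 stockmax 0.6 guidemin -6.3 n570 | -90 stockmax 11.5 guidemin -8.4 n508 | -80 stockmax 0.3 guidemin -0.3 n391 | -70 stockmax 0.9 guidemin -0.2 n220 | -60 stockmax 0.8 guidemin -0.1 n264 | -50 stockmax 1.1 guidemin -0.2 n476 | -40 stockmax 7.3 guidemin -0.0 n576 | -30 stockmax 0.8 guidemin -0.2 n582 | -20 stockmax 20.0 guidemin 0.1 n685 | -10 stockmax 19.3 guidemin -0.1 n448 | 
heel/fence low few
fence n13 [  0.0186 -13.3782]
blade min n5 [-0.1143 -2.928 ]
blade max n6 [-0.4828 36.6106]
stock front edge n9 [-1.17000e-02 -2.89865e+01]
armL n4 [-0.0107  1.4353]
lever n9 [-3.0000e-04  1.0209e+00]
-67.8635304638489 -11.14299494956375
```

```bash
python3 -m pendant '[[0,0,0,0.2,-0.4,0,0],[0,0,0,0.2,-0.8,0,0],[0,0,0,0.2,-0.8,0,0]]'
python3 -m pendant '[[0,0,0,0,-0.4,0,0],[0,0,0,0,-0.8,0,0],[0,0,0,0,-0.8,0,0]]'
python3 -m pendant '[[0,0,0,0.2,-0.4,0,0],[0,0,0,0.2,-0.8,0,0],[0,0,0,0.2,-0.8,0,0]]'
python3 -c "
from g import *
o=np.array([.6147,-.226]);edges('w15',o)
d=np.array(manip.get_obs()['tcp_pos'])[:2]-o;print(d@u*1000,d@n*1000)"
```

```text
time_s: 25.33
tcp_pos: [0.5474, -0.2429, 0.031]
tcp_rot: [0.679, 0.734, 0.001, 0.003]
contact_force: [7.8, -5.2, 0.0]
opening: 0.253
gripper_force: 59.6
time_s: 25.58
tcp_pos: [0.5466, -0.2429, 0.031]
tcp_rot: [0.679, 0.734, 0.001, 0.003]
contact_force: [6.3, -6.4, -0.7]
opening: 0.253
gripper_force: 59.6
time_s: 25.83
tcp_pos: [0.546, -0.2429, 0.0311]
tcp_rot: [0.679, 0.734, 0.001, 0.003]
contact_force: [7.8, -5.4, -1.6]
opening: 0.252
gripper_force: 59.6
-140 stockmax 0.3 guidemin -13.1 n417 | -130 stockmax 3.7 guidemin -2.3 n563 | -120 stockmax 9.7 guidemin -0.6 n571 | -110 stockmax 5.0 guidemin -3.0 n575 | -100 stockmax 2.7 guidemin -0.3 n570 | -90 stockmax 0.5 guidemin -3.5 n489 | -80 stockmax 0.5 guidemin -0.2 n333 | -70 stockmax 0.9 guidemin -0.4 n219 | -60 stockmax 0.9 guidemin -0.1 n308 | -50 stockmax 0.7 guidemin -0.2 n494 | -40 stockmax 0.9 guidemin -0.2 n577 | -30 stockmax 0.8 guidemin -0.1 n581 | -20 stockmax 20.0 guidemin -0.2 n638 | -10 stockmax 19.7 guidemin 0.0 n502 | 
heel/fence low n2 [-0.0115 -2.4658]
fence n13 [-0.1218 -5.6932]
blade min n6 [-0.0687 -7.1862]
blade max n6 [-0.4923 35.5222]
stock front edge n9 [-2.10000e-02 -2.99685e+01]
armL n4 [-0.0176 -0.2101]
lever n13 [-0.0043  0.1243]
-69.93298766686526 -10.991788416467987
```

```bash
python3 -m pendant '[[0,0,0,0,-0.3,0,0],[0,0,0,0,-0.6,0,0],[0,0,0,0,-0.6,0,0]]'
python3 -m pendant '[[0,0,0,0,-0.3,0,0],[0,0,0,0,-0.6,0,0],[0,0,0,0,-0.6,0,0]]'
python3 -m pendant '[[0,0,0,0,-0.3,0,0],[0,0,0,0,-0.6,0,0],[0,0,0,0,-0.6,0,0]]'
```

```text
time_s: 26.13
tcp_pos: [0.5454, -0.243, 0.0311]
tcp_rot: [0.679, 0.734, 0.001, 0.003]
contact_force: [7.8, -5.5, -0.6]
opening: 0.248
gripper_force: 59.6
time_s: 26.38
tcp_pos: [0.5448, -0.243, 0.0311]
tcp_rot: [0.679, 0.734, 0.001, 0.003]
contact_force: [7.3, -5.5, -0.3]
opening: 0.251
gripper_force: 59.6
time_s: 26.63
tcp_pos: [0.5442, -0.2431, 0.0311]
tcp_rot: [0.679, 0.734, 0.001, 0.003]
contact_force: [6.4, -6.2, -0.7]
opening: 0.248
gripper_force: 59.6
```

```bash
cat > f.py <<'E'
from g import *
import sys
o=np.array([.6147,-.226])
c=cam('wrist');np.savez(sys.argv[1]+'.npz',**c);P=cloud(c);d=P[...,:2]-o;s=d@u*1000;t=d@n*1000;z=P[...,2]*1000;ok=c['z_map']>0
F=ok&(z>17.8)&(z<23.5)&(s>-40)&(s<0)&(t>14);B=ok&(z>12)&(z<17.2)&(s>-18)&(s<8)&(t>14)
for k in range(16,96,5):
    f=F&(abs(t-k)<2);b=B&(abs(t-k)<2)
    print(k,'fence %s'%(np.round([s[f].min(),s[f].max()],1) if f.sum()>3 else '-'),f.sum(),'blade %s'%(np.round([s[b].min(),s[b].max()],1) if b.sum()>3 else '-'),b.sum())
d=np.array(manip.get_obs()['tcp_pos'])[:2]-o;print(d@u*1000,d@n*1000)
E
python3 f.py w16
```

```text
16 fence [-20.3 -11.2] 80 blade [-9.5  0.2] 36
21 fence [-20.7  -1.9] 88 blade [-9.3  0.6] 76
26 fence [-21.6  -2.4] 84 blade [-10.    0.5] 82
31 fence [-24.  -11.7] 88 blade [-10.    0.4] 89
36 fence [-32.2  -2.2] 167 blade [-10.5   0.2] 90
41 fence [-33.4  -2.3] 189 blade [-10.9   0.1] 99
46 fence [-32.8 -13. ] 181 blade [-11.6  -1.5] 87
51 fence [-28.4 -13.7] 115 blade [-12.   -1.5] 94
56 fence [-24.   -2.3] 106 blade [-12.4  -0.2] 116
61 fence [-24.5  -2.1] 113 blade [-12.9   0.5] 125
66 fence [-24.8  -2. ] 119 blade [-13.    0.3] 126
71 fence [-25.2  -2.3] 110 blade [-13.    0.5] 136
76 fence [-25.8  -1.9] 125 blade [-13.5   0. ] 97
81 fence [-25.5  -2.4] 19 blade [-16.1  -8.4] 68
86 fence - 0 blade [-16.5  -8.7] 63
91 fence - 0 blade - 0
-71.70887906370407 -11.008009243215044
```

The fence angle is about 0.092 against the blade's 0.096, so they are nearly flat. I'll keep going in small steps until the resistance rises.

```bash
python3 -m pendant '[[0,0,0,0,-0.25,0,0],[0,0,0,0,-0.5,0,0],[0,0,0,0,-0.5,0,0]]'
python3 -m pendant '[[0,0,0,0,-0.25,0,0],[0,0,0,0,-0.5,0,0],[0,0,0,0,-0.5,0,0]]'
python3 -m pendant '[[0,0,0,0,-0.25,0,0],[0,0,0,0,-0.5,0,0],[0,0,0,0,-0.5,0,0]]'
python3 f.py w17
```

```text
time_s: 26.93
tcp_pos: [0.5438, -0.2431, 0.0312]
tcp_rot: [0.679, 0.734, 0.001, 0.003]
contact_force: [7.2, -6.2, -0.1]
opening: 0.251
gripper_force: 59.6
time_s: 27.18
tcp_pos: [0.5437, -0.2431, 0.0312]
tcp_rot: [0.679, 0.734, 0.001, 0.003]
contact_force: [8.6, -6.0, -1.8]
opening: 0.252
gripper_force: 59.6
time_s: 27.43
tcp_pos: [0.5436, -0.243, 0.0313]
tcp_rot: [0.679, 0.734, 0.002, 0.004]
contact_force: [10.3, -4.3, -1.8]
opening: 0.251
gripper_force: 59.6
16 fence [-20.3  -9.6] 84 blade [-8.5 -0.5] 31
21 fence [-20.5  -2.3] 86 blade [-9.1 -0.4] 66
26 fence [-21.  -10.6] 82 blade [-9.4 -0.2] 78
31 fence [-24.4  -2.7] 89 blade [-10.  -0.] 80
36 fence [-32.5  -2.4] 170 blade [-10.5  -0.3] 83
41 fence [-33.5  -2.9] 186 blade [-10.7   0.2] 92
46 fence [-32.7 -12.9] 190 blade [-11.3  -2. ] 82
51 fence [-28.  -13.5] 116 blade [-11.6  -2.2] 86
56 fence [-23.8  -2.7] 113 blade [-12.   -0.2] 103
61 fence [-24.9  -2.8] 116 blade [-12.6  -0.3] 114
66 fence [-25.1  -2.7] 120 blade [-13.2  -0.3] 119
71 fence [-25.5  -2.7] 122 blade [-13.3   0.2] 123
76 fence [-26.1  -2.6] 122 blade [-13.8  -0.5] 90
81 fence [-25.6  -2.8] 30 blade [-16.5  -8.6] 74
86 fence - 0 blade [-16.6  -9. ] 66
91 fence - 0 blade - 0
-72.25730982323842 -10.925136991279391
```

```bash
python3 -m pendant '[[0,0,0,0.4,0,0.3,0],[0,0,0,1,0,0.5,0],[0,0,0,1,0.5,0.5,0],[0,0,0,1,0.5,0.5,0]]'
python3 -m pendant '[[0,0,0,0,0,0,0.28],[0,0,0,0,0,0,0.32],[0,0,0,0,0,0,0.4],[0,0,0,0,0,0,0.5],[0,0,0,0,0,0,0.55],[0,0,0,0,0,0,0.55],[0,0,0,0,0,-10,0.55],[0,0,0,0,0,-30,0.55],[0,0,0,0,0,-60,0.55],[0,0,0,0,0,-85,0.55],[0,0,0,0,0,-100,0.55],[0,0,0,0,0,-100,0.55]]'
python3 f.py w18
python3 -c "
from g import *
o=np.array([.6147,-.226]);c,s,t,z,ok=lev('w19',o,30);edges('w19',o)
m=ok&(s>-3)&(s<18)&(t>-10)&(t<30)&(z>30);print('lever z',z[m].max())
# stock tilt of -y edge
m=ok&(z>17)&(z<22)&(s<10)&(s>-150)&(t>-40)&(t<-14);e=np.array([(k,t[m&(abs(s-k)<3)].min()) for k in range(-140,0,8) if (m&(abs(s-k)<3)).sum()>3]);print(e.round(1).tolist())"
```

```text
time_s: 27.82
tcp_pos: [0.5437, -0.2431, 0.0312]
tcp_rot: [0.679, 0.734, 0.001, 0.004]
contact_force: [7.1, -8.6, 2.4]
opening: 0.253
gripper_force: 60.0
time_s: 28.82
tcp_pos: [0.5416, -0.2414, 0.1336]
tcp_rot: [0.679, 0.734, 0.001, 0.003]
contact_force: [0.3, -0.3, -0.3]
opening: 0.551
gripper_force: 0.0
16 fence [-19.6  -2.4] 39 blade [-7.9 -1.4] 18
21 fence [-20.1  -2.3] 34 blade [-9.5 -0.8] 32
26 fence [-21.1 -11.7] 35 blade [-9.7 -0.9] 33
31 fence [-26.1  -2.1] 43 blade [-10.4  -1. ] 36
36 fence [-32.3  -2.3] 76 blade [-10.5  -0.8] 38
41 fence [-33.2 -12.5] 76 blade [-10.6  -0.8] 35
46 fence [-32.4 -13.1] 74 blade [-10.9  -3.3] 29
51 fence [-26.6 -13. ] 43 blade [-12.3  -3.6] 31
56 fence [-23.8  -2.6] 42 blade [-12.5  -1.2] 38
61 fence [-24.1  -2.5] 44 blade [-12.9  -1.4] 54
66 fence [-24.6  -2.5] 43 blade [-13.1  -0.9] 51
71 fence [-25.6  -2.3] 55 blade [-13.5  -1.3] 49
76 fence [-25.8  -2.6] 47 blade [-13.8  -1.4] 28
81 fence [-23.1  -2. ] 9 blade [-15.9  -8.7] 28
86 fence - 0 blade [-16.3  -9. ] 34
91 fence - 0 blade - 0
-74.88992662256447 -8.753349640207428
pad 578 37.8 [ar
[... 542 characters left out ...]
emin -19.7 n258 | -40 stockmax 9.7 guidemin -17.5 n272 | -30 stockmax 8.5 guidemin -21.0 n273 | -20 stockmax 19.6 guidemin -17.7 n261 | -10 stockmax 19.3 guidemin -21.3 n248 | 
heel/fence low n2 [ 0.0517 -5.7273]
fence n16 [-0.0942 -8.7675]
blade min n6 [ 7.10000e-03 -1.32766e+01]
blade max n6 [-0.4146 26.9366]
stock front edge n9 [-5.50000e-03 -2.76772e+01]
armL n4 [ 0.0248 -4.6237]
lever n11 [0.0013 0.1422]
lever z 37.83527281915078
[[-140.0, -28.1], [-132.0, -28.0], [-124.0, -27.0], [-116.0, -26.8], [-108.0, -27.1], [-100.0, -27.0], [-92.0, -27.4], [-84.0, -26.9], [-60.0, -22.8], [-52.0, -27.6], [-44.0, -27.9], [-36.0, -27.9], [-28.0, -28.0], [-20.0, -28.0], [-12.0, -26.7], [-4.0, -26.6]]
```

The stock is flush, the lever is down, and the fence (0.094 rad) lies flat with the blade. The hand is clear, so I'm handing the job in.

```bash
python3 -c "
from plant import ticket
print(ticket.sign_off())"
```

```text
the job is handed in; nothing more can be done
None
```

The job is handed in: the locked gauge stands at the trimming table, stock flush on the guide edge and blade flat against the fence at about 0.094 rad (heel measured 0.09–0.10); pushes read about 10 N at most, except 28 N straight down on the lever at its stop.

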